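# Nest the handled dishes in the carrier and clamp them

### The job

Put the washed steel dishes away: slacken the clamp knob, draw the jaw back, and nest all the dishes upright one in another in the carrier, largest outermost, with their handles fanned out over the carrier's front half so that each handle clears the others (at least 4 cm between any two handle ends). Only when all are nested, push the jaw up so that the outermost dish is held snugly between it and the V fence, and tighten the clamp fully. Leave the bottle and canister alone.

Things in the scene. Friction and masses are not known exactly. Their poses are not given: they have to be found in the camera images.
- pan_100: steel dish like a small saucepan, outer diameter 100 mm, straight sided, open top, about 170 g; may be absent. Every dish: 55 mm tall, base 5 mm thick, wall 2.5 mm. Level bar handle 12 mm wide, 10 mm high (55 to 65 mm above the underside) along the body's own -x, from the wall to 125 mm from the axis. Origin: centre of the underside; z up
- pan_82: steel dish like a small saucepan, outer diameter 82 mm, straight sided, open top, about 140 g; may be absent. Every dish: 55 mm tall, base 5 mm thick, wall 2.5 mm. Level bar handle 12 mm wide, 10 mm high (55 to 65 mm above the underside) along the body's own -x, from the wall to 116 mm from the axis. Origin: centre of the underside; z up
- pan_64: steel dish like a small saucepan, outer diameter 64 mm, straight sided, open top, about 110 g; may be absent. Every dish: 55 mm tall, base 5 mm thick, wall 2.5 mm. Level bar handle 12 mm wide, 10 mm high (55 to 65 mm above the underside) along the body's own -x, from the wall to 107 mm from the axis. Origin: centre of the underside; z up
- pan_46: steel dish like a small saucepan, outer diameter 46 mm, straight sided, open top, about 90 g; may be absent. Every dish: 55 mm tall, base 5 mm thick, wall 2.5 mm. Level bar handle 12 mm wide, 10 mm high (55 to 65 mm above the underside) along the body's own -x, from the wall to 98 mm from the axis. Origin: centre of the underside; z up
- pan_100_end (a point): centre of the outer end face of the handle of pan_100, 60 mm above its underside
- pan_82_end (a point): centre of the outer end face of the handle of pan_82, 60 mm above its underside
- pan_64_end (a point): centre of the outer end face of the handle of pan_64, 60 mm above its underside
- pan_46_end (a point): centre of the outer end face of the handle of pan_46, 60 mm above its underside
- carrier: white plastic carrier fixed to the bench; deck 130 mm (x), y -145 to +100 mm, top 26 mm above the bench; dishes stand on it. Front faces the robot: -x. At +y an upright V fence, 35 mm high, opens to -y: two 50 mm walls at 120 degrees, apex x 0, y 85 mm; a dish of radius R fully home has its centre at x 0, y = 85 mm - 1.155 R. Origin: underside, on the V's centre line; z up
- jaw: aluminium jaw sliding along the carrier's y in a slot of the deck that keeps it from lifting or turning. Origin: at the slot's floor, below the middle of its flat face, which looks along its own +y (to the V), 60 mm wide, top 51 mm above the bench. Origin's carrier y: open about -40 mm (further back it nears the clamp knob); closes towards the V. 350 g, slides with 1 to 3 N when the clamp is slack, is held by friction when it is tight
- jaw_grip (a point): grip point of the jaw: on its black upright fin, 12 mm wide (x), 24 mm long (y), 37 to 91 mm above the bench; this point is 78 mm above the bench, 25 mm behind the face
- clamp (a joint): angle of the clamp knob, rad: 0 = slack end stop, grows clockwise seen from above, 1.5 = tight end stop. Its cam presses the jaw sideways: free below 0.4, nipped at 0.9, holds firmly from 1.2. Turns with 0.1 to 0.3 N m, stays where left
- clamp_grip (a point): on the clamp knob's axis at the height to grip, 61 mm above the bench, at carrier x +37, y -110 mm. Black grip bar 34 mm long, 14 mm wide, 40 to 72 mm above the bench, along this point's own x, which is the carrier's x when the clamp reads 0. Below it a 36 mm disc. Turns with the knob
- dropper_bottle: bystander: brown bottle with a nozzle, 62 mm diameter, 190 mm tall, origin at its underside
- canister: bystander: lidded steel canister, 93 mm diameter, 122 mm tall, origin at its underside
- tube_rack: bystander: white rack of capped tubes, 70 x 110 x 93 mm, fixed

How it is judged (in metres and radians):
On the way, in this order (a step that is already met when the one before it is completed fails the run):
1. the clamp is slackened (value of joint clamp below 0.5 rad), for 0.2 s.
2. all dishes stand nested in the carrier, handles fanned to the front, with the clamp still slack (angle between each of pan_100, pan_82, pan_64, pan_46's own z axis and vertical below 0.07 rad and x of each of pan_100_end, pan_82_end, pan_64_end, pan_46_end in the frame of carrier below -0.01 m and horizontal distance between each of pan_100, pan_82, pan_64, pan_46 and carrier below 0.085 m and height (world z) of pan_100 below 0.03 m and z of pan_82 in the frame of pan_100 between 0.003 and 0.0085 m and horizontal distance between pan_82 and pan_100 below 0.009 m and horizontal distance between each of pan_82_end, pan_64_end, pan_46_end and pan_100_end above 0.035 m and z of pan_64 in the frame of pan_100 between 0.003 and 0.0135 m and horizontal distance between pan_64 and pan_100 below 0.018 m and z of pan_46 in the frame of pan_100 between 0.003 and 0.0185 m and horizontal distance between pan_46 and pan_100 below 0.027 m and z of each of pan_100, pan_82, pan_64, pan_46 in the frame of carrier above 0.023 m and height (world z) of pan_82 below 0.035 m and z of pan_64 in the frame of pan_82 between 0.003 and 0.0085 m and horizontal distance between pan_64 and pan_82 below 0.009 m and horizontal distance between each of pan_64_end, pan_46_end and pan_82_end above 0.035 m and z of pan_46 in the frame of pan_82 between 0.003 and 0.0135 m and horizontal distance between pan_46 and pan_82 below 0.018 m and height (world z) of pan_64 below 0.04 m and z of pan_46 in the frame of pan_64 between 0.003 and 0.0085 m and horizontal distance between pan_46 and pan_64 below 0.009 m and horizontal distance between pan_46_end and pan_64_end above 0.035 m and height (world z) of pan_46 below 0.045 m and value of joint clamp below 0.7 rad), for 0.3 s.
At the end, for the whole second after the job is handed in: Dishes upright (4 degrees), each on the floor of the next larger, largest on the plate; handle ends on the carrier's front (-x) side, at least 35 mm apart; outermost dish within 4 mm of home in the V, jaw face within 4 mm of it; clamp beyond 1.15 rad; all at rest (angle between each of pan_100, pan_82, pan_64, pan_46's own z axis and vertical below 0.07 rad and x of each of pan_100_end, pan_82_end, pan_64_end, pan_46_end in the frame of carrier below -0.01 m and horizontal distance between each of pan_100, pan_82, pan_64, pan_46 and carrier below 0.085 m and height (world z) of pan_100 below 0.03 m and z of pan_82 in the frame of pan_100 between 0.003 and 0.0085 m and horizontal distance between pan_82 and pan_100 below 0.009 m and horizontal distance between each of pan_82_end, pan_64_end, pan_46_end and pan_100_end above 0.035 m and z of pan_64 in the frame of pan_100 between 0.003 and 0.0135 m and horizontal distance between pan_64 and pan_100 below 0.018 m and z of pan_46 in the frame of pan_100 between 0.003 and 0.0185 m and horizontal distance between pan_46 and pan_100 below 0.027 m and z of each of pan_100, pan_82, pan_64, pan_46 in the frame of carrier above 0.023 m and height (world z) of pan_82 below 0.035 m and z of pan_64 in the frame of pan_82 between 0.003 and 0.0085 m and horizontal distance between pan_64 and pan_82 below 0.009 m and horizontal distance between each of pan_64_end, pan_46_end and pan_82_end above 0.035 m and z of pan_46 in the frame of pan_82 between 0.003 and 0.0135 m and horizontal distance between pan_46 and pan_82 below 0.018 m and height (world z) of pan_64 below 0.04 m and z of pan_46 in the frame of pan_64 between 0.003 and 0.0085 m and horizontal distance between pan_46 and pan_64 below 0.009 m and horizontal distance between pan_46_end and pan_64_end above 0.035 m and height (world z) of pan_46 below 0.045 m and (y of pan_100 in the frame of jaw below 0.054 m or y of pan_82 in the frame of jaw below 0.045 m) and (y of pan_100 in the frame of carrier above 0.023265 m or y of pan_82 in the frame of carrier above 0.0336573 m) and linear speed of each of pan_100, pan_82, pan_64, pan_46 below 0.02 m/s and value of joint clamp above 1.15 rad); the robot touches nothing.
It fails at once if a bystander is knocked out of its place or over (distance of any of dropper_bottle, canister from where it was at the start of the episode above 0.03 m or angle between any of dropper_bottle, canister's own z axis and vertical above 0.5 rad).
Of pan_100, pan_82, pan_64, pan_46 only 3 to 4 are there at a start; the rules pass over those that are not, and their reading is None.
At some moment in a run one of pan_100, pan_82, pan_64, pan_46 may be knocked a few centimetres aside while the robot is not near it.
It also fails if it takes over 208 s, if anything falls off the work surface, if the arm or the gripper's body presses on something with over 40 N, if the wrist force passes 120 N, or if a joint passes its speed limit or range.

### The arm

A 6-joint arm with a two-finger parallel gripper is mounted at the origin on the work surface. World frame = base frame: x ahead of the robot, y to its left, z up, the work surface at z = 0. Lengths are in mm, angles in rad, forces in N, time in s.
With the tool pointing down it reaches from about 275 to 825 mm from the base axis. Payload 4.9 kg.
Tool frame: the origin (TCP) lies at the very end of the fingers, on their centre line; the grasp point (between the pads) lies 19 mm behind it; z points along the fingers, y is the direction in which the jaws open and shut (so a half turn about z gives the same grasp; the last joint's range is limited). The gripper opens to 85 mm and grips with 20 to 120 N. Pads are 22 mm wide; open, the fingers measure 114 mm over their backs; the gripper's body (76 mm by 85 mm) begins 54 mm behind the grasp point. The pads swing forward as they close: fully open they stand 13 mm farther back than shut.
Start: joints at [1.172, 0.326, -0.193, 1.052, 0, 1.437], TCP at [143.938, 530.849, 231.281] pointing down, gripper open.
Joint ranges: [-2.65, 2.65], [-0.97, 1.79], [-1.3, 1.35], [-1.93, 2.1], [-1.47, 1.37], [-3.14, 3.14]. Speed limits (rad/s): [2.57, 2.57, 3.14, 3.14, 3.14, 3.14].

### API

Orientations are given as [roll, pitch, yaw] about the fixed x, y, z axes, in that order (R = Rz(yaw) Ry(pitch) Rx(roll)).
In Python, from bench import bot, solve_ik, imaging gives the robot as it stands. Calls block until the motion is done:
- bot.move_ptp(position, orientation): joint-space move of the TCP to a pose.
- bot.movel(position, rot=None, max_speed=150, threshold=None): straight line of the TCP; rot=None keeps the orientation; max_speed is the mean speed in mm/s. With threshold (N) it stops when the force on the tool has changed by that much, and returns True; else False.
- bot.move_j(angles): joint-space move.
- bot.grip(opening, effort=None): opening from 0.0 (shut) to 1.0 (fully open); effort is the grip in N (None keeps the last); returns when the fingers have stopped.
- bot.dwell(seconds).
- solve_ik(position, orientation): joint angles nearest the present ones, or None.
- bot.get_state(): the state.
- imaging.capture(name): name is "scene" or "top" or "wrist"; returns the picture (480x640x3 uint8, blue, green, red); there is no depth.
- imaging.camera_model(name): a dict with "K" (3x3 intrinsics, pixels), "position" and "rotation" of the camera in the world. Camera axes: x right, y up, looking along -z (the intrinsics and any distortion apply to the point x, -y, -z); pixel columns grow to the right and rows downward; lengths in mm; the calibration is good to about 2 mm. A picture is of the moment at which its call begins: read the wrist's pose just before it. camera_model takes no time and is no camera call; for the wrist camera it gives the pose at the moment of the call.
A pose or a line that the arm cannot do raises bot.IKError and nothing moves.
- bot.sign_off(): hands the job in, once; it reports no verdict.
The state is a dict: "t": time; "qpos": joint angles; "joint_velocities": joint speeds; "effort": joint torques, N m; "tcp_pos": TCP position; "orientation": TCP orientation; "contact_force": force on the tool from outside, world axes, zero at the start; "wrist_torque": the same for the moment, N m; "opening": opening from 0.0 (shut) to 1.0 (fully open).
Only numpy, scipy, OpenCV 4.12 (cv2) and the standard library are available. Lean on these libraries where they do the work, as an engineer would, in place of code of your own. Each camera call takes 0.05 s, during which the arm holds its last target.

## Working session

There is one attempt and no reset: what is moved stays moved. The work goes in short steps, each a Python script; the robot and the scene stay as the last script left them, time stands still between calls to the robot, and variables do not carry over. Pictures are saved under pics/ and viewed, and the job is handed in when it is done.

```bash
ls; mkdir -p pics; python3 - <<'E'
from bench import bot, solve_ik, imaging
import cv2,numpy as np
s=bot.get_state();print(s['t'],s['tcp_pos'],s['orientation'],s['opening'])
for n in ['scene','top','wrist']:
    m=imaging.camera_model(n);print(n,{k:np.round(v,3).tolist() if not isinstance(v,str) else v for k,v in m.items()})
    cv2.imwrite(f'pics/{n}0.png',imaging.capture(n))
E
```

```text
pics
0.0 [143.67830651 530.27618969 230.49223798] [-3.13982592e+00 -2.18461675e-04  2.87684540e+00] 1.0007375568349803
scene {'K': [[600.32, 0.0, 322.468], [0.0, 600.32, 232.696], [0.0, 0.0, 1.0]], 'position': [1285.003, 984.617, 1270.925], 'rotation': [0.792, 0.003, 2.507]}
top {'K': [[479.922, 0.0, 302.224], [0.0, 479.922, 246.333], [0.0, 0.0, 1.0]], 'position': [501.815, 25.174, 1340.837], 'rotation': [0.063, -0.026, -1.563]}
wrist {'K': [[414.392, 0.0, 315.064], [0.0, 414.392, 238.361], [0.0, 0.0, 1.0]], 'position': [72.862, 549.24, 372.175], 'rotation': [-0.288, 0.002, 1.306]}
```

View pics/scene0.png

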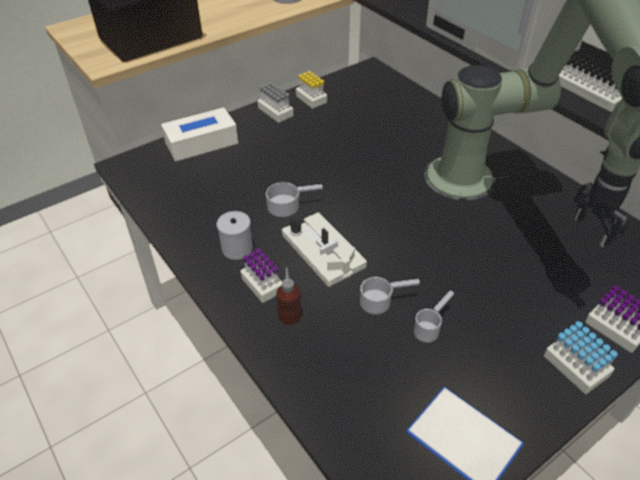

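View pics/top0.png

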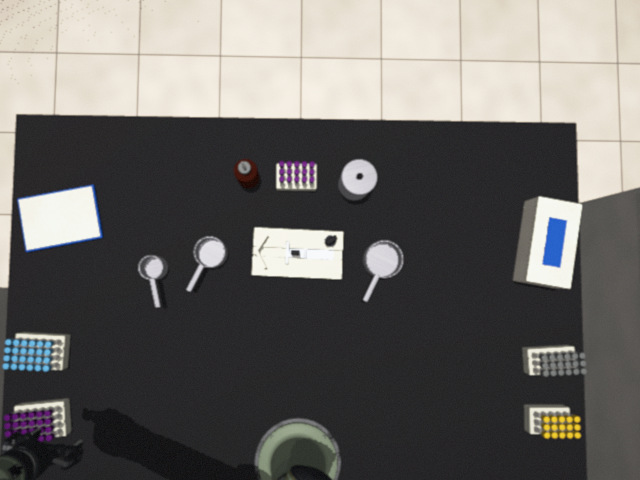

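View pics/wrist0.png

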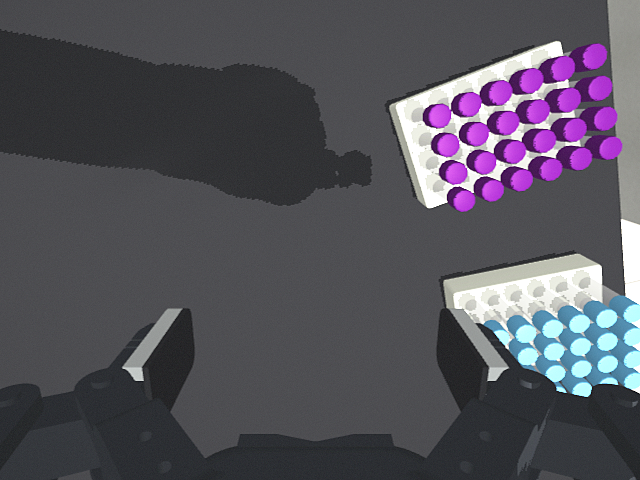

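```bash
cat > h.py <<'E'
from bench import bot, solve_ik, imaging
import cv2,numpy as np
from scipy.spatial.transform import Rotation as R
def cam(n):
    m=imaging.camera_model(n);r=np.array(m['rotation'])
    Rm=r if r.shape==(3,3) else R.from_euler('xyz',r).as_matrix()
    return np.array(m['K']),np.array(m['position']),Rm
def ray(c,px,z):
    K,p,Rm=c
    d=np.linalg.inv(K)@np.c_[np.atleast_2d(px),np.ones(len(np.atleast_2d(px)))].T
    d=(Rm@(d*np.array([[1],[-1],[-1]]))).T
    return (p+d*((z-p[2])/d[:,2])[:,None])[:,:2]
def proj(c,P):
    K,p,Rm=c
    q=(np.atleast_2d(P)-p)@Rm*np.array([1,-1,-1])
    q=q@K.T;return q[:,:2]/q[:,2:]
E
python3 - <<'E'
from h import *
m=imaging.camera_model('top');print(m.keys())
c=cam('top')
for px,z in [((152,267),30),((156,306),60),((210,252),30),((190,290),60),((383,260),30),((367,299),60),((298,254),26),((330,240),70),((245,170),150),((358,178),120),((254,228),26),((343,232),26),((341,279),26),((252,276),26)]:
    print(px,ray(c,px,z).round(0))
im=cv2.imread('pics/top0.png');cv2.imwrite('pics/t0z.png',cv2.resize(im[215:315,130:420],None,fx=2.7,fy=2.7,interpolation=cv2.INTER_CUBIC))
E
```

```text
dict_keys(['K', 'position', 'rotation'])
(152, 267) [[525. 399.]]
(156, 306) [[422. 377.]]
(210, 252) [[567. 243.]]
(190, 290) [[464. 289.]]
(383, 260) [[ 549. -230.]]
(367, 299) [[ 444. -181.]]
(298, 254) [[564.   3.]]
(330, 240) [[600. -81.]]
(245, 170) [[767. 140.]]
(358, 178) [[ 757. -148.]]
(254, 228) [[634. 125.]]
(343, 232) [[ 626. -120.]]
(341, 279) [[ 496. -115.]]
(252, 276) [[503. 128.]]
```

View pics/t0z.png

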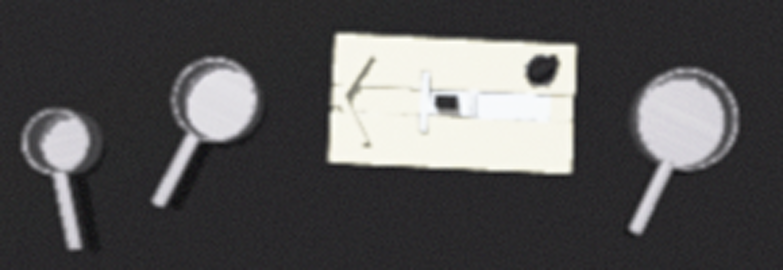

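```bash
python3 - <<'E'
from h import *
for y in np.arange(-3,3.2,0.5):
    q=solve_ik([600,-80,200],[np.pi,0,y]); print(round(y,1), None if q is None else np.round(q,2))
bot.move_ptp([470,10,330],[np.pi,0,np.pi])
s=bot.get_state();print(s['t'],s['qpos'])
c=cam('wrist');np.savez('w1.npz',*c)
cv2.imwrite('pics/w1.png',imaging.capture('wrist'))
cv2.imwrite('pics/top1.png',imaging.capture('top'))
E
```

```text
-3.0 [-0.25  0.45 -0.09  1.03  0.   -0.4 ]
-2.5 [-0.25  0.45 -0.09  1.03  0.   -0.9 ]
-2.0 [-0.25  0.45 -0.09  1.03  0.   -1.4 ]
-1.5 [-0.25  0.45 -0.09  1.03  0.   -1.9 ]
-1.0 [-0.25  0.45 -0.09  1.03  0.   -2.4 ]
-0.5 [-0.25  0.45 -0.09  1.03  0.   -2.9 ]
0.0 [-0.25  0.45 -0.09  1.03  0.    2.89]
0.5 [-0.25  0.45 -0.09  1.03  0.    2.39]
1.0 [-0.25  0.45 -0.09  1.03  0.    1.89]
1.5 [-0.25  0.45 -0.09  1.03  0.    1.39]
2.0 [-0.25  0.45 -0.09  1.03  0.    0.89]
2.5 [-0.25  0.45 -0.09  1.03  0.    0.39]
3.0 [-0.25  0.45 -0.09  1.03  0.   -0.11]
2.375 [-1.34781686e-01  1.26338935e-01 -1.99186892e-01  1.24552298e+00
  2.12959509e-04 -1.35778007e-01]
```

View pics/w1.png

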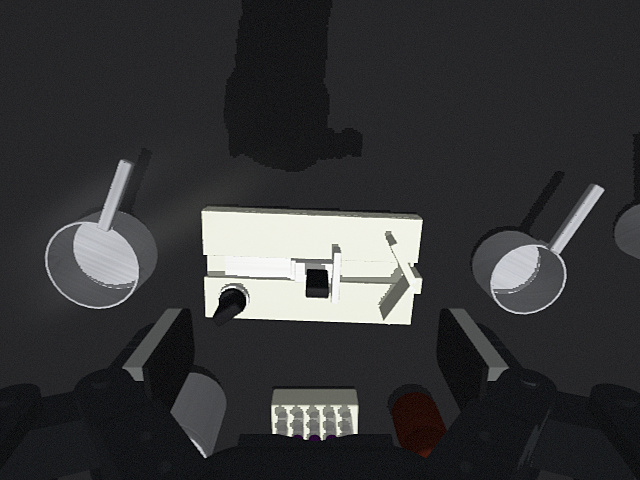

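```bash
python3 - <<'E'
from h import *
c=np.load('w1.npz');c=[c[k] for k in c.files]
for px,z in [((203,211),26),((421,218),26),((411,324),26),((206,318),26),((317,275),91),((317,290),91),((232,296),72),((228,303),72),((336,300),51),((336,250),51)]:
    print(px,z,ray(c,px,z).round(1))
im=cv2.imread('pics/w1.png')
cv2.imwrite('pics/w1a.png',cv2.resize(im[200:330,195:430],None,fx=3.4,fy=3.4,interpolation=cv2.INTER_CUBIC))
cv2.imwrite('pics/w1b.png',cv2.resize(im[140:330,35:170],None,fx=3,fy=3,interpolation=cv2.INTER_CUBIC))
E
```

```text
(203, 211) 26 [[ 497.4 -113. ]]
(421, 218) 26 [[505.  127.3]]
(411, 324) 26 [[635.2 125. ]]
(206, 318) 26 [[ 627.6 -119.3]]
(317, 275) 91 [[546.9  12.2]]
(317, 290) 91 [[562.9  12.2]]
(232, 296) 72 [[578.1 -76.8]]
(228, 303) 72 [[586.2 -81.5]]
(336, 300) 51 [[592.4  33.5]]
(336, 250) 51 [[534.1  32.6]]
```

View pics/w1a.png

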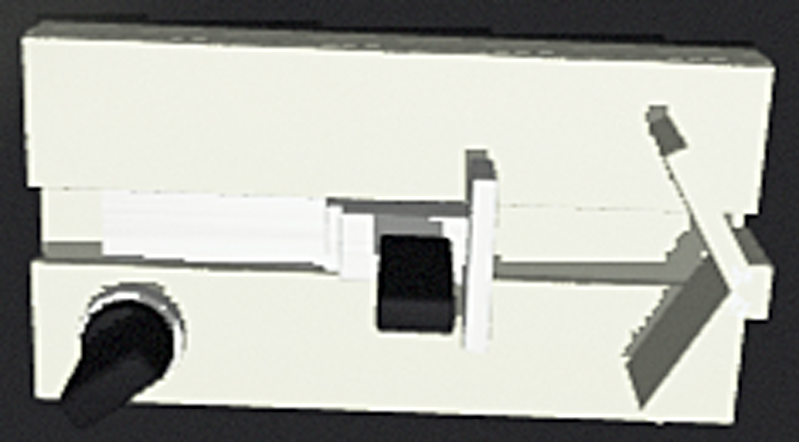

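View pics/w1b.png

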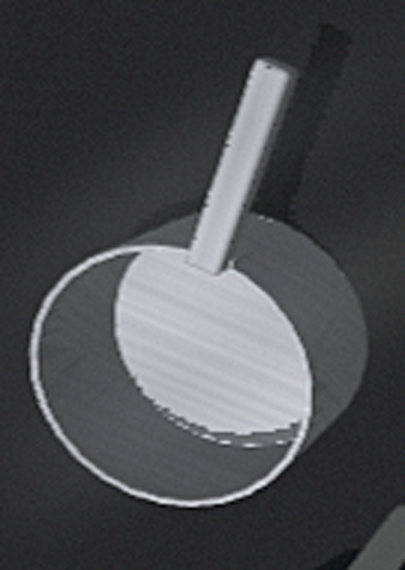

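```bash
python3 - <<'E'
from h import *
bot.move_ptp([660,-60,240],[np.pi,0,np.pi])
s=bot.get_state();print(s['t'])
c=cam('wrist');np.savez('w2.npz',*c)
im=imaging.capture('wrist');cv2.imwrite('pics/w2.png',im)
print(c[1],proj(c,[600.6,-83.7,72]))
p=proj(c,[600.6,-83.7,72])[0].astype(int)
y0,x0=max(p[1]-75,0),max(p[0]-100,0)
print(x0,y0)
cv2.imwrite('pics/w2z.png',cv2.resize(im[y0:y0+150,x0:x0+200],None,fx=4,fy=4,interpolation=cv2.INTER_CUBIC))
E
```

```text
3.3667
[586.04797634 -59.78499324 382.09849518] [[282.28895436 136.3675588 ]]
182 61
```

View pics/w2z.png

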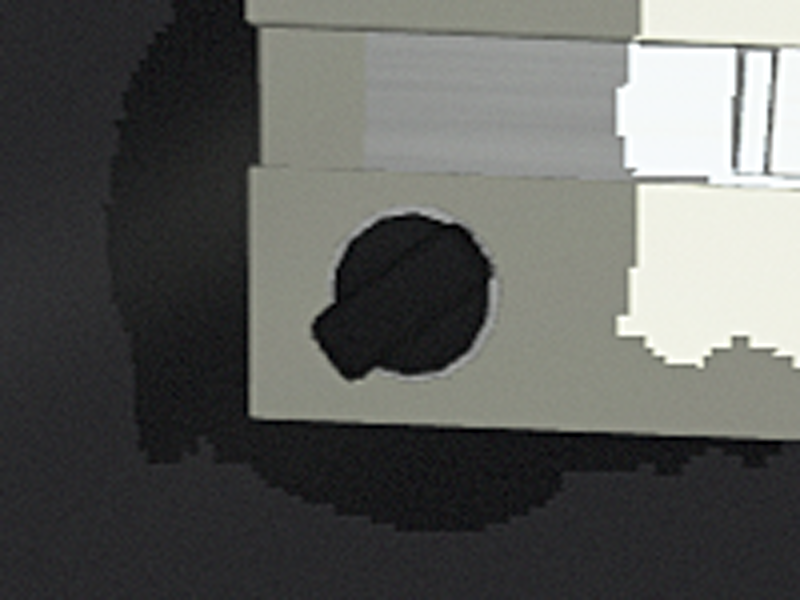

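View pics/w2.png

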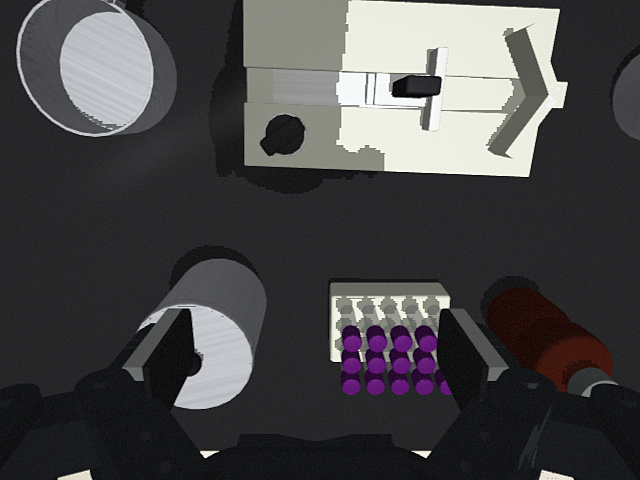

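```bash
python3 - <<'E'
from h import *
c=np.load('w2.npz');c=[c[k] for k in c.files]
P=ray(c,np.array([(312,328),(350,380),(445,218),(495,268)])/4+[182,61],72);print(P)
a=P[:2].mean(0);b=P[2:].mean(0);d=a-b;print(P.mean(0),np.linalg.norm(d),np.arctan2(d[1],d[0]))
print(ray(c,np.array([(640,14)])*0+[[243,164]],26),ray(c,[[527,177]],26), ray(c,[[559,9]],26))
E
```

```text
[[ 605.32330072 -100.08903989]
 [ 614.67448445  -93.43275035]
 [ 586.04008459  -75.51933165]
 [ 594.7029986   -66.59998035]]
[600.18521709 -83.91027556] 32.338623955493865 -0.9186015623228792
[[ 625.64451164 -121.18232178]] [[636.50969545 122.09907713]] [[507.2797888  127.85533887]]
```

```bash
python3 - <<'E'
from h import *
yaw=-0.92+np.pi
bot.grip(0.6)
bot.move_ptp([600.3,-83.8,110],[np.pi,0,yaw])
print(bot.movel([600.3,-83.8,43],max_speed=80,threshold=8))
bot.grip(0.0,40)
s=bot.get_state();print(s['t'],s['tcp_pos'],s['opening'],s['contact_force'],s['wrist_torque'])
q=np.array(s['qpos'])
for d in [0.45,0.8,0.87]:
    q2=q.copy();q2[5]-=d;bot.move_j(q2);s=bot.get_state();print(s['t'],s['qpos'][5],s['contact_force'].round(1),s['wrist_torque'].round(2))
E
```

```text
False
6.0833 [601.21952298 -83.52485149  43.69470587] 0.15824665051428266 [1.21972589 2.45548864 2.2164712 ] [ 0.34240267 -0.29961743  0.01344027]
6.5917 0.2115140880373513 [ 0.5 -0.5  2.6] [-0.1   0.13  0.03]
7.0167 -0.1370213453910425 [-0.1 -2.3  2. ] [-0.55  0.29  0.08]
7.2667 -0.20730011563489348 [-2.1 -2.9  2.3] [-0.71  0.35  0.05]
```

```bash
python3 - <<'E'
from h import *
bot.grip(0.5)
s=bot.get_state();p=np.array(s['tcp_pos']);p[2]=150
bot.movel(p)
c=np.load('w2.npz');c=[c[k] for k in c.files]
im=cv2.imread('pics/w2.png')
g=im.max(2)[55:120,380:460]
cv2.imwrite('pics/w2j.png',cv2.resize(im[30:140,370:470],None,fx=5,fy=5,interpolation=cv2.INTER_CUBIC))
print(bot.get_state()['t'])
bot.move_ptp([610,-20,250],[np.pi,0,np.pi])
c=cam('wrist');np.savez('w3.npz',*c)
im=imaging.capture('wrist');cv2.imwrite('pics/w3.png',im);print(bot.get_state()['t'])
E
```

```text
8.5167
9.1083
```

View pics/w3.png

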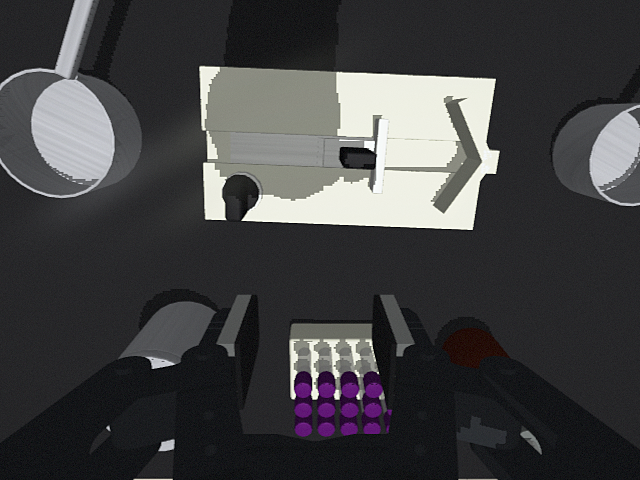

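View pics/w2j.png

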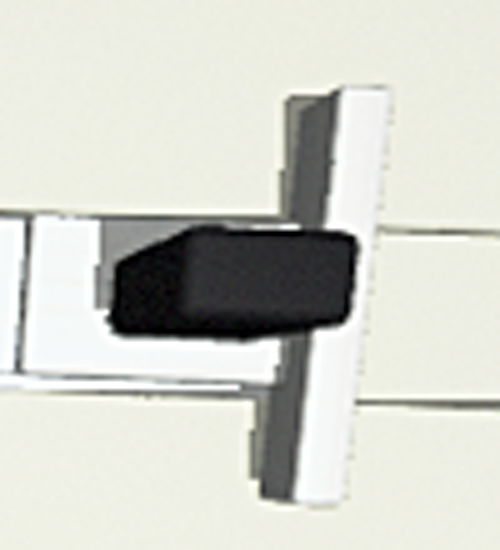

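```bash
python3 - <<'E'
from h import *
c=np.load('w2.npz');c=[c[k] for k in c.files]
f=lambda p:np.array([p])/5+[370,30]
for p,z in [((188,230),91),((355,235),91),((350,320),91),((185,325),91),((388,90),51),((345,500),51)]: print(ray(c,f(p),z).round(1))
c=np.load('w3.npz');c=[c[k] for k in c.files]
for p,z in [((387,121),51),((382,192),51),((200,66),26),((495,80),26),((473,229),26),((205,219),26)]: print(ray(c,[p],z).round(1))
E
```

```text
[[561.1   0.9]]
[[561.7  22.8]]
[[572.3  23.1]]
[[572.9   1.2]]
[[538.5  37.3]]
[[596.7  36. ]]
[[540.4  36.7]]
[[597.   35.4]]
[[ 497.6 -114.3]]
[[508.1 128.3]]
[[635.4 124.1]]
[[ 626.4 -119.8]]
```

```bash
cat >> h.py <<'E'
CY=-0.04; CO=np.array([567.5,27.3])
def cw(x,y): return CO+np.array([x*np.cos(CY)-y*np.sin(CY), x*np.sin(CY)+y*np.cos(CY)])
def wc(p):
    d=np.asarray(p)[:2]-CO; return np.array([d[0]*np.cos(CY)+d[1]*np.sin(CY), -d[0]*np.sin(CY)+d[1]*np.cos(CY)])
def st(msg=''):
    s=bot.get_state();print(msg,'t',round(s['t'],1),'tcp',np.round(s['tcp_pos'],1),'open',round(s['opening'],3),'F',np.round(s['contact_force'],1),'T',np.round(s['wrist_torque'],2));return s
E
python3 - <<'E'
from h import *
print(wc([567,12]),wc([568,37]))
yaw=np.pi/2+CY
bot.grip(0.45)
bot.move_ptp([567,12,130],[np.pi,0,yaw])
print(bot.movel([567,12,59],max_speed=80,threshold=8))
bot.grip(0.0,40);st('gripped')
p=cw(0,-39-25)
print(p,bot.movel([p[0],p[1],59],max_speed=40,threshold=15))
st('back')
bot.grip(0.4)
s=st();q=np.array(s['tcp_pos']);q[2]=200;bot.movel(q)
bot.move_ptp([500,0,330],[np.pi,0,np.pi]);st()
c=cam('wrist');np.savez('w4.npz',*c)
im=imaging.capture('wrist');cv2.imwrite('pics/w4.png',im)
cv2.imwrite('pics/top4.png',imaging.capture('top'))
E
```

```text
[  0.11223676 -15.3077563 ] [0.11170351 9.7122357 ]
False
gripped t 12.2 tcp [567.6  12.   59.5] open 0.133 F [0.6 0.2 2. ] T [ 0.02 -0.   -0.02]
[564.94068261 -36.64880683] False
back t 13.6 tcp [565.6 -35.4  59.6] open 0.132 F [1.3 5.2 4.8] T [ 0.92 -0.18 -0.03]
 t 13.9 tcp [564.5 -36.9  58.7] open 0.403 F [-0.2 -0.6 -0.7] T [ 0.   -0.02 -0.05]
 t 16.4 tcp [499.9  -0.  329.3] open 0.398 F [-0.3 -0.1 -0.2] T [ 0.    0.01 -0.02]
```

View pics/w4.png

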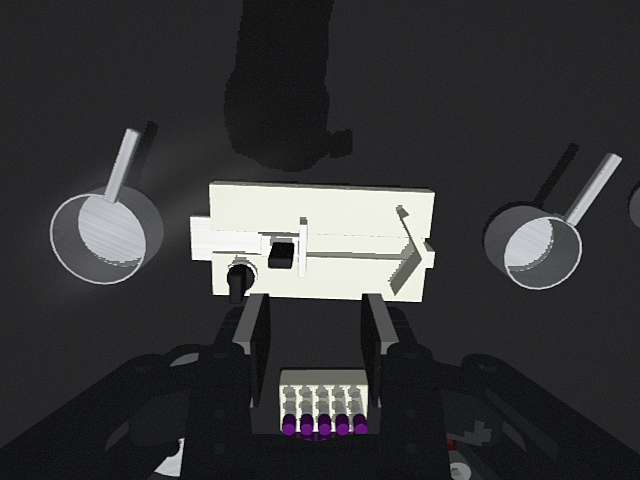

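View pics/top4.png

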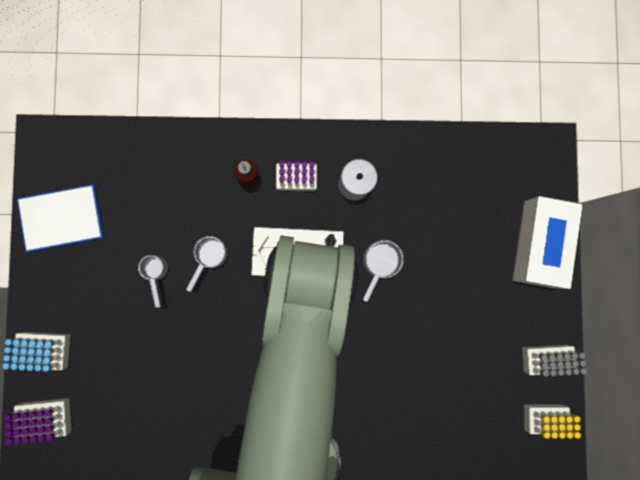

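```bash
python3 - <<'E'
from h import *
im=cv2.imread('pics/w4.png')
cv2.imwrite('pics/w4b.png',cv2.resize(im[120:295,40:175],None,fx=3.4,fy=3.4,interpolation=cv2.INTER_CUBIC))
cv2.imwrite('pics/w4c.png',cv2.resize(im[140:300,475:635],None,fx=3.4,fy=3.4,interpolation=cv2.INTER_CUBIC))
E
```

```text
(no output)
```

View pics/w4b.png

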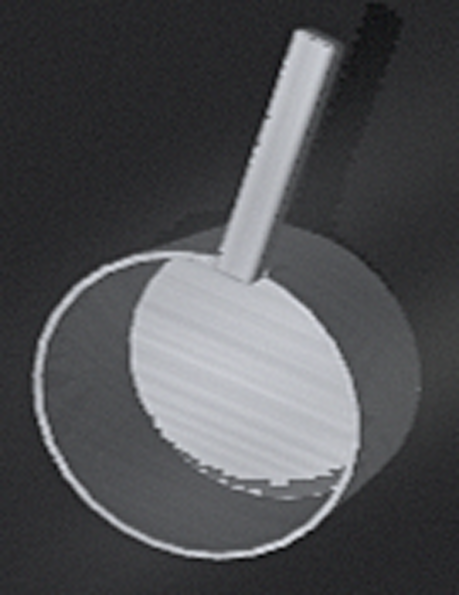

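View pics/w4c.png

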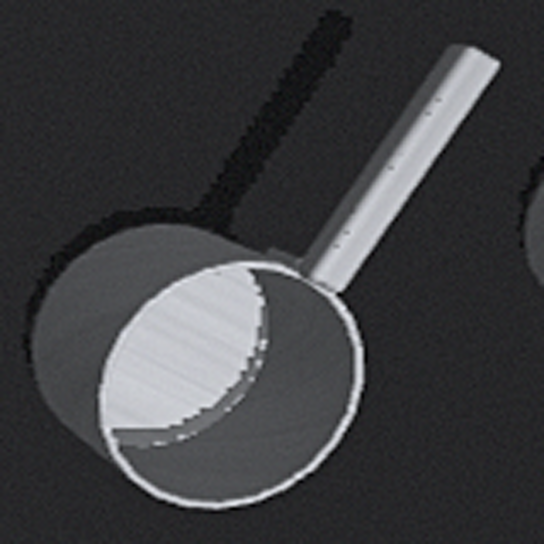

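```bash
cat >> h.py <<'E'
from scipy.optimize import least_squares
def dish(c,rim,hin,hend,off,s,zb=0):
    P=ray(c,np.array(rim)/s+off,zb+55)
    r=least_squares(lambda v:np.hypot(P[:,0]-v[0],P[:,1]-v[1])-v[2],[*P.mean(0),40])
    a=ray(c,np.array([hin])/s+off,zb+65)[0];b=ray(c,np.array([hend])/s+off,zb+65)[0];d=b-a
    d2=b-r.x[:2]
    print('centre',r.x[:2].round(1),'D',round(2*r.x[2],1),'res',np.abs(r.fun).max().round(1),'in',a.round(1),'end',b.round(1),'ang bar',np.arctan2(d[1],d[0]).round(3),'ang c-e',np.arctan2(d2[1],d2[0]).round(3),'reach',np.hypot(*d2).round(1))
E
python3 - <<'E'
from h import *
c=np.load('w4.npz');c=[c[k] for k in c.files]
dish(c,[(34,375),(70,295),(215,559),(95,500),(358,420),(330,505),(170,252)],(235,267),(316,37),[40,120],3.4)
dish(c,[(100,400),(215,507),(362,360),(240,262),(140,475)],(328,281),(484,54),[475,140],3.4)
E
```

```text
centre [ 551.5 -227.8] D 97.9 res 1.4 in [ 505.3 -205.1] end [ 440.2 -173.3] ang bar 2.687 ang c-e 2.686 reach 123.9
centre [566.4 240.9] D 79.9 res 1.4 in [530.1 258.5] end [463.7 291.1] ang bar 2.685 ang c-e 2.686 reach 114.3
```

```bash
cat >> h.py <<'E'
RG=75.
def u(a): return np.array([np.cos(a),np.sin(a)])
def ypick(a): return (a)%(2*np.pi) if (a%(2*np.pi))<5 else a
def pick(c,a,eff=110,zb=0,lift=125,op=0.45):
    bot.grip(op)
    p=np.array(c)+RG*u(a)
    bot.move_ptp([*p,140],[np.pi,0,a])
    hit=bot.movel([*p,41.5+zb],max_speed=100,threshold=10);st(f'down hit={hit}')
    bot.grip(0.0,eff);st('gripped')
    bot.movel([*p,41.5+lift+zb],max_speed=100);st('lifted')
E
python3 - <<'E'
from h import *
pick([551.5,-227.8],2.687)
cv2.imwrite('pics/w5.png',imaging.capture('wrist'));c=cam('wrist');np.savez('w5.npz',*c)
im=imaging.capture('scene');cv2.imwrite('pics/s5.png',cv2.resize(im[130:330,180:480],None,fx=2.6,fy=2.6))
E
```

```text
down hit=False t 18.9 tcp [ 484.7 -195.1   42.1] open 0.45 F [ 0.4 -0.3  0.5] T [ 0.   -0.02  0.02]
gripped t 19.3 tcp [ 484.4 -195.1   42.3] open 0.107 F [-0.9  0.4  5.2] T [ 0.14  0.19 -0.06]
lifted t 20.7 tcp [ 483.7 -194.6  165.8] open 0.109 F [-0.9 -1.1 -1.5] T [ 0.13  0.16 -0.01]
```

View pics/w5.png

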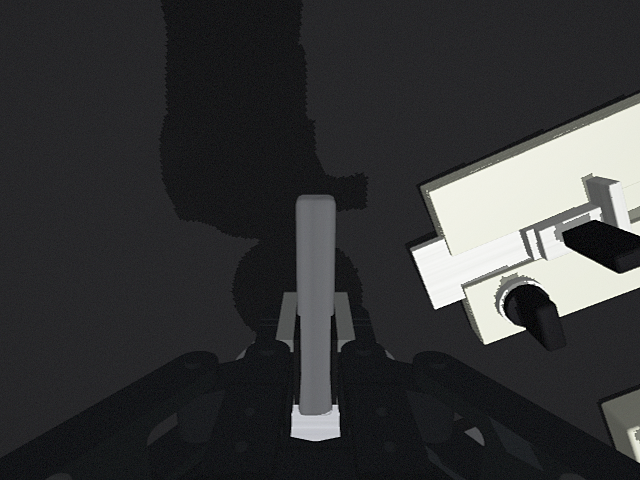

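View pics/s5.png

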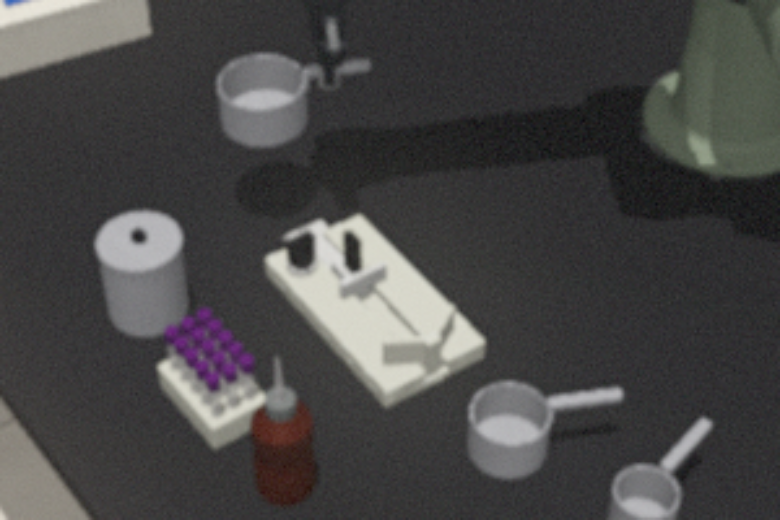

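```bash
cat >> h.py <<'E'
def place(xc,yc,delta,zt,zhi=170,thr=6):
    a=np.pi+CY+delta
    p=cw(xc,yc)+RG*u(a)
    s=bot.get_state();q=s['tcp_pos']
    bot.move_ptp([*p,zhi],[np.pi,0,a])
    bot.movel([*p,zt+12],max_speed=80)
    st('above')
    hit=bot.movel([*p,zt-2],max_speed=15,threshold=thr);s=st(f'placed hit={hit}')
    return s,p,a
def release(p,op=0.35):
    bot.grip(op,40);s=st('released')
    q=s['tcp_pos'];bot.movel([q[0],q[1],175],max_speed=120)
E
python3 - <<'E'
from h import *
s,p,a=place(0,20,-0.8,68.3)
release(p)
bot.move_ptp([480,130,330],[np.pi,0,np.pi]);st()
c=cam('wrist');np.savez('w6.npz',*c);im=imaging.capture('wrist');cv2.imwrite('pics/w6.png',im)
E
```

```text
above t 23.2 tcp [518.8 103.2  80.8] open 0.112 F [-0.4 -0.2 -2.5] T [ 0.08  0.08 -0.  ]
placed hit=True t 24.0 tcp [518.  103.3  68.3] open 0.115 F [0.1 0.5 4.7] T [-0.1   0.05 -0.01]
released t 24.3 tcp [516.7 103.3  67.3] open 0.351 F [ 0.2 -0.4 -0.2] T [-0.03  0.03  0.01]
 t 26.1 tcp [479.7 129.9 328.8] open 0.347 F [-0.2 -0.1 -0.9] T [-0.04  0.01  0.08]
```

View pics/w6.png

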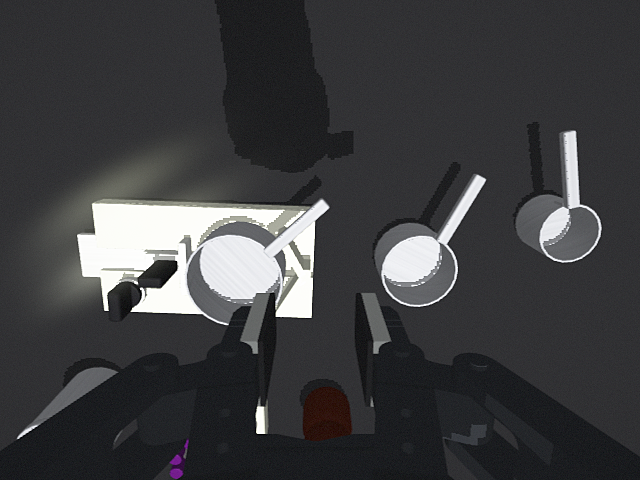

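```bash
python3 - <<'E'
from h import *
im=cv2.imread('pics/w6.png')
cv2.imwrite('pics/w6a.png',cv2.resize(im[180:330,80:340],None,fx=3,fy=3,interpolation=cv2.INTER_CUBIC))
cv2.imwrite('pics/w6b.png',cv2.resize(im[120:310,365:610],None,fx=3,fy=3,interpolation=cv2.INTER_CUBIC))
E
```

```text
(no output)
```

View pics/w6a.png

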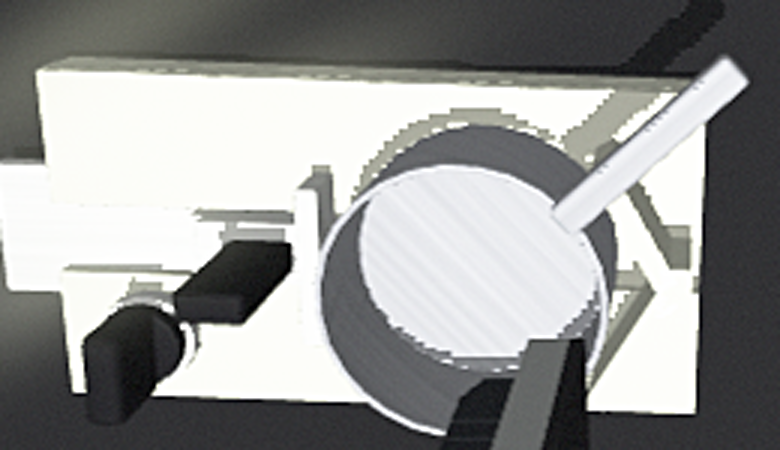

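View pics/w6b.png

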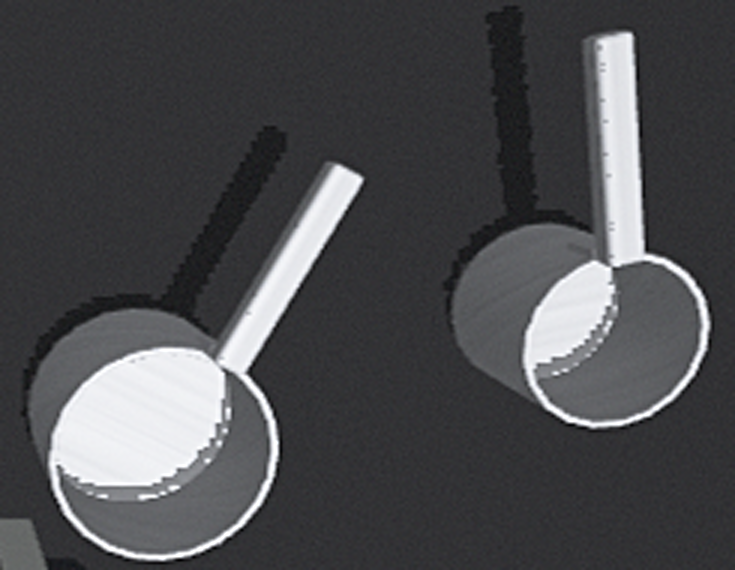

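```bash
python3 - <<'E'
from h import *
c=np.load('w6.npz');c=[c[k] for k in c.files]
dish(c,[(318,290),(355,210),(450,165),(607,290),(360,400),(425,433),(530,185)],(564,222),(735,68),[80,180],3,26)
print(wc([567,47]),cw(0,20))
dish(c,[(50,455),(155,560),(277,450),(165,348),(85,525),(240,530)],(231,367),(350,170),[365,120],3)
dish(c,[(525,340),(605,427),(709,325),(650,253),(545,395)],(628,261),(615,35),[365,120],3)
E
```

```text
centre [568.4  47.8] D 99.1 res 1.1 in [534.2  83.9] end [483.9 138.6] ang bar 2.314 ang c-e 2.32 reach 124.1
[-1.28738994 19.66424743] [568.29978668  47.28400213]
centre [566.7 241.9] D 80.4 res 1.8 in [530.5 259.1] end [463.5 292.1] ang bar 2.684 ang c-e 2.688 reach 114.8
centre [523.9 395.6] D 62.6 res 1.4 in [493.8 387.9] end [421. 371.] ang bar -2.913 ang c-e -2.907 reach 105.8
```

```bash
python3 - <<'E'
from h import *
pick([566.6,241.6],2.686)
s,p,a=place(0.2,20.4,-0.12,73.3)
E
```

```text
down hit=False t 28.5 tcp [499.9 274.8  42.2] open 0.449 F [ 0.5 -0.7  0.6] T [ 0.06 -0.06 -0.05]
gripped t 28.9 tcp [499.5 274.9  42.3] open 0.111 F [-1.8 -0.6  6. ] T [0.13 0.3  0.04]
lifted t 30.3 tcp [498.8 274.4 165.8] open 0.112 F [ 0.8 -0.3 -0.7] T [0.05 0.12 0.01]
above t 32.3 tcp [495.   59.6  85.8] open 0.114 F [ 1.  -0.1 -1.4] T [0.07 0.11 0.03]
placed hit=True t 33.1 tcp [494.   59.7  73.2] open 0.114 F [-1.5  0.4  4.8] T [-0.04  0.04  0.01]
```

```bash
python3 - <<'E'
from h import *
release(None)
bot.move_ptp([470,190,330],[np.pi,0,np.pi]);st()
c=cam('wrist');np.savez('w7.npz',*c);im=imaging.capture('wrist');cv2.imwrite('pics/w7.png',im)
a=im[110:350,0:320];cv2.imwrite('pics/w7a.png',cv2.resize(a,None,fx=2.5,fy=2.5,interpolation=cv2.INTER_CUBIC))
E
```

```text
released t 33.4 tcp [492.8  59.7  72.4] open 0.349 F [-0.8 -0.9 -0.1] T [ 0.05 -0.02 -0.03]
 t 35.3 tcp [469.6 189.5 328.5] open 0.351 F [ 0.  -0.3 -0.4] T [0.01 0.06 0.01]
```

View pics/w7.png

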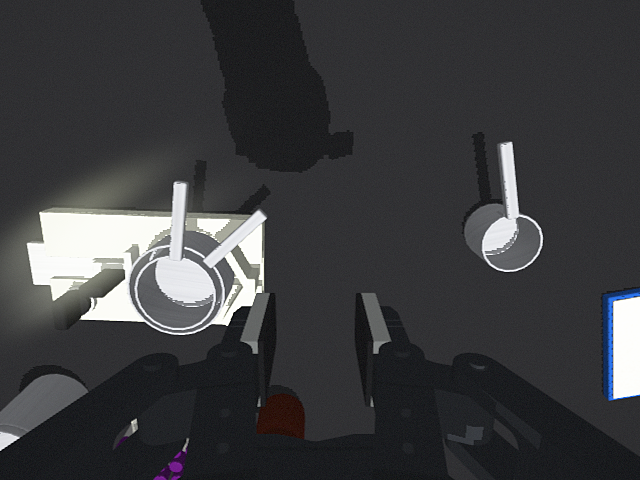

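View pics/w7a.png

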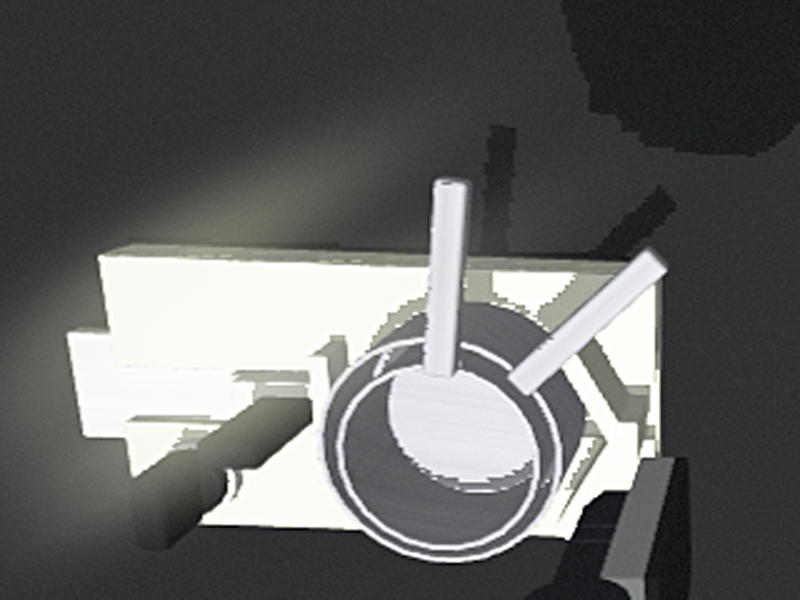

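```bash
python3 - <<'E'
from h import *
c=np.load('w7.npz');c=[c[k] for k in c.files]
dish(c,[(482,236),(512,272),(543,240),(527,213),(490,259)],(513,217),(506,143),[0,0],1)
dish(c,[(337,450),(445,549),(541,460),(372,390),(370,520)],(441,374),(451,182),[0,110],2.5,31)
dish(c,[(321,440),(440,562),(562,440),(440,338)],(523,384),(655,258),[0,110],2.5,26)
pick([523.9,395.6],2*np.pi-2.91)
s,p,a=place(0.2,20.4,0.52,78.3)
E
```

```text
centre [522.1 395.7] D 64.1 res 2.9 in [493.4 387.3] end [420.9 370.9] ang bar -2.919 ang c-e -2.901 reach 104.2
centre [568.9  48.6] D 80.3 res 1.1 in [527.9  56.1] end [454.2  66.7] ang bar 2.999 ang c-e 2.985 reach 116.1
centre [567.7  48.3] D 98.9 res 0.2 in [533.8  85.9] end [483.6 139. ] ang bar 2.327 ang c-e 2.318 reach 123.7
down hit=False t 37.7 tcp [451.5 378.7  42.2] open 0.446 F [ 0.2 -0.1  0.6] T [ 0.02 -0.02  0.04]
gripped t 38.1 tcp [451.1 378.6  42.2] open 0.11 F [-2.  -0.2  4.5] T [-0.12  0.24  0.01]
lifted t 39.5 tcp [450.4 378.1 165.7] open 0.114 F [-0.  -0.9 -1.3] T [-0.03  0.11 -0.04]
above t 42.0 tcp [502.5  13.   90.8] open 0.111 F [ 0.4 -0.3 -1.4] T [-0.03  0.06  0.06]
placed hit=True t 42.8 tcp [501.4  12.8  78.1] open 0.11 F [-0.2 -0.4  5. ] T [0.06 0.05 0.02]
```

```bash
python3 - <<'E'
from h import *
release(None)
bot.move_ptp([480,30,330],[np.pi,0,np.pi]);st()
c=cam('wrist');np.savez('w8.npz',*c);im=imaging.capture('wrist');cv2.imwrite('pics/w8.png',im)
cv2.imwrite('pics/w8a.png',cv2.resize(im[130:350,170:460],None,fx=2.7,fy=2.7,interpolation=cv2.INTER_CUBIC))
cv2.imwrite('pics/s8.png',imaging.capture('scene'))
E
```

```text
released t 43.1 tcp [500.4  13.   77.3] open 0.349 F [ 0.5 -0.  -0. ] T [ 0.04 -0.02  0.02]
 t 44.8 tcp [479.8  30.  329.1] open 0.352 F [ 0.4  0.5 -0.5] T [-0.    0.02  0.02]
```

View pics/w8a.png

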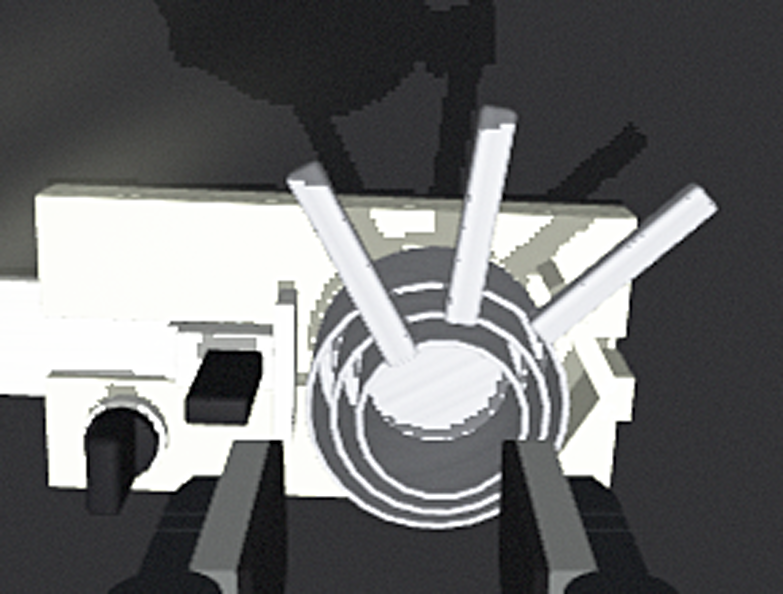

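View pics/s8.png

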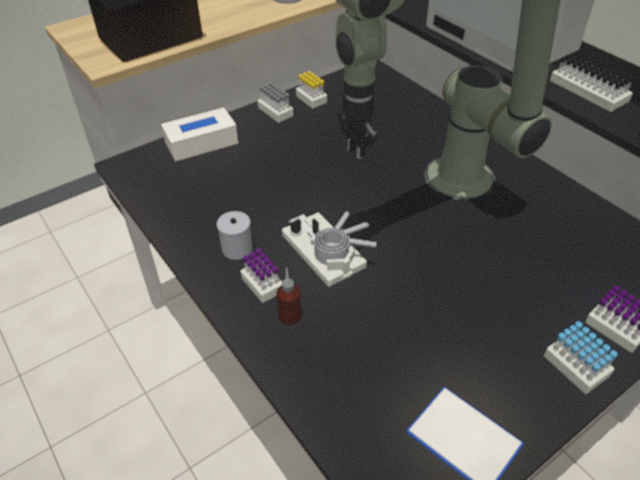

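```bash
python3 - <<'E'
from h import *
yaw=np.pi/2+CY
p=cw(0,-64); bot.grip(0.4,40)
bot.move_ptp([*p,150],[np.pi,0,yaw])
print(bot.movel([*p,59],max_speed=80,threshold=8));st('at fin')
bot.grip(0.0,40);st('gripped')
p=cw(0,-43)
hit=bot.movel([*p,59],max_speed=12,threshold=14);s=st(f'hit={hit}');print(wc(s['tcp_pos']))
bot.dwell(0.3);s=st();print(wc(s['tcp_pos']))
bot.grip(0.4);s=st();q=s['tcp_pos'];bot.movel([q[0],q[1],190])
bot.move_ptp([480,30,330],[np.pi,0,np.pi]);st()
c=cam('wrist');np.savez('w9.npz',*c);im=imaging.capture('wrist');cv2.imwrite('pics/w9.png',im)
cv2.imwrite('pics/w9a.png',cv2.resize(im[130:350,170:460],None,fx=2.7,fy=2.7,interpolation=cv2.INTER_CUBIC))
E
```

```text
False
at fin t 47.7 tcp [565.5 -36.8  59.6] open 0.397 F [ 0.  -0.2  0.1] T [-0.04 -0.03  0.02]
gripped t 48.0 tcp [565.7 -36.7  59.6] open 0.131 F [0.7 0.2 2.1] T [ 0.03 -0.1   0.03]
hit=True t 49.3 tcp [566.2 -24.   59.7] open 0.136 F [ 0.  -2.1  3.9] T [-0.19  0.06  0.1 ]
[  0.73906248 -51.31080548]
 t 49.6 tcp [566.2 -24.   59.7] open 0.136 F [-1.6 -1.2  2.4] T [-0.08  0.23  0.05]
[  0.78731748 -51.35697955]
 t 50.0 tcp [566.7 -24.   59.8] open 0.397 F [ 0.  -0.4 -0.2] T [0.02 0.   0.02]
 t 52.4 tcp [479.9  29.9 329.3] open 0.403 F [ 0.5 -0.7  0.3] T [ 0.04 -0.03 -0.01]
```

View pics/w9a.png

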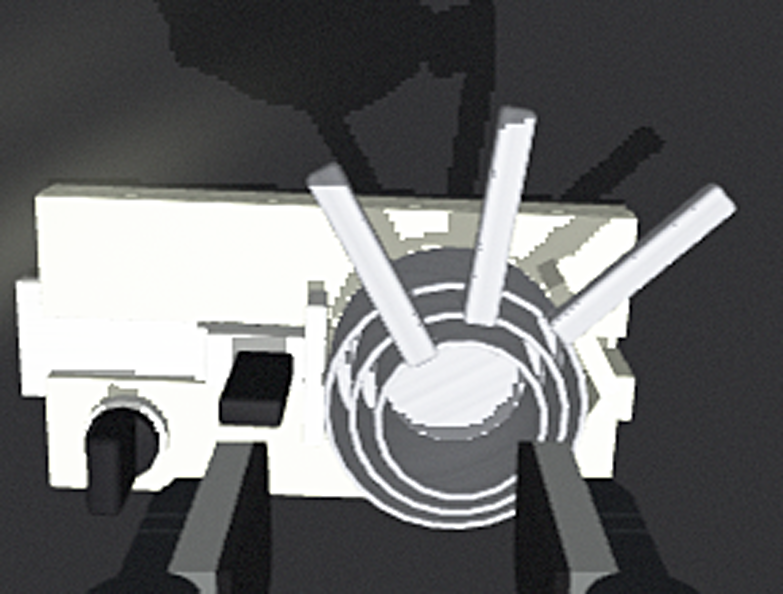

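```bash
python3 - <<'E'
from h import *
for n,L in [('w8',(309,410,435,527,568)),('w9',(325,410,451,527,587))]:
    c=np.load(n+'.npz');c=[c[k] for k in c.files]
    l,y,bx,b,r=L
    dish(c,[(l,y),(r,y),(bx,b),((l+r)/2-5,284)],(570,330),(720,196),[170,130],2.7,26)
c=np.load('w9.npz');c=[c[k] for k in c.files]
print(wc(ray(c,[np.array([587,410])/2.7+[170,130]],81)[0]), wc(ray(c,[np.array([325,410])/2.7+[170,130]],81)[0]))
f=lambda p:np.array([p])/2.7+[170,130]
print('jaw face edge',[wc(ray(c,f(p),51)[0]).round(1) for p in [(326,310),(322,445)]],'fin',[wc(ray(c,f(p),91)[0]).round(1) for p in [(225,400),(283,402),(295,352)]])
print('V apex tip',wc(ray(c,f((607,352)),61)[0]),wc(ray(c,f((637,218)),26)[0]))
E
```

```text
centre [567.4  47.2] D 97.5 res 0.2 in [532.7  93.4] end [483.9 142.9] ang bar 2.349 ang c-e 2.288 reach 127.0
centre [567.6  53.6] D 98.2 res 0.1 in [532.9  93.2] end [484.2 142.8] ang bar 2.347 ang c-e 2.322 reach 122.2
[-2.67690752 75.34236652] [  1.2231536  -22.84891538]
jaw face edge [array([-28.6, -24.9]), array([ 29.1, -25.2])] fin [array([ -5.4, -58.9]), array([ -5.5, -37.7]), array([-25. , -33.7])]
V apex tip [-19.0330149   85.01494653] [-64.96769841  99.37973834]
```

```bash
python3 - <<'E'
from h import *
yaw=np.pi/2+CY
p=cw(0,-51.3); bot.grip(0.4,40)
bot.move_ptp([*p,150],[np.pi,0,yaw])
print(bot.movel([*p,59],max_speed=80,threshold=8))
bot.grip(0.0,40);s=st('gripped');print(wc(s['tcp_pos']))
for i in range(8):
    p=cw(0,-51.3+i+1)
    hit=bot.movel([*p,59],max_speed=10,threshold=22);bot.dwell(0.15);s=st(f'hit={hit}');print(wc(s['tcp_pos']))
    if hit or s['contact_force'][1]<-18: break
E
```

```text
False
gripped t 55.6 tcp [566.1 -24.   59.6] open 0.138 F [ 0.6 -0.5  2.3] T [ 0.03 -0.02  0.05]
[  0.63170799 -51.32997255]
hit=False t 56.0 tcp [566.1 -23.8  59.6] open 0.141 F [ 0.9 -6.   5.8] T [-1.04  0.04  0.07]
[  0.6491363  -51.15973096]
hit=False t 56.4 tcp [566.1 -23.5  59.6] open 0.135 F [ 0.3 -6.2  6.6] T [-1.39  0.09  0.07]
[  0.65286854 -50.83717456]
hit=False t 56.8 tcp [566.1 -23.4  59.6] open 0.135 F [ 0.7 -8.9  5.7] T [-1.81  0.11  0.15]
[  0.67594155 -50.68415386]
hit=False t 57.2 tcp [566.1 -23.2  59.7] open 0.135 F [  0.1 -10.5   6.7] T [-2.34  0.21  0.15]
[  0.65372896 -50.51908157]
hit=False t 57.6 tcp [566.2 -23.1  59.7] open 0.134 F [ -1.3 -13.8   5.9] T [-2.85  0.25  0.14]
[  0.69944072 -50.36999424]
hit=False t 58.0 tcp [566.2 -23.   59.7] open 0.136 F [ -0.9 -15.    5.9] T [-3.27  0.27  0.16]
[  0.70731634 -50.34032184]
hit=False t 58.4 tcp [566.2 -23.   59.7] open 0.133 F [ -1.3 -19.8   5.7] T [-3.81  0.35  0.23]
[  0.72120282 -50.35825364]
```

```bash
python3 - <<'E'
from h import *
bot.grip(0.4);s=st();q=s['tcp_pos'];bot.movel([q[0],q[1],190])
bot.grip(0.5)
bot.move_ptp([600.6,-83.8,130],[np.pi,0,3.09])
print(bot.movel([600.6,-83.8,43],max_speed=80,threshold=8))
bot.grip(0.0,60);s=st('grip')
q=np.array(s['qpos'])
for d in [0.4,0.8,1.1,1.3,1.42,1.5,1.54]:
    q2=q.copy();q2[5]+=d;bot.move_j(q2);s=bot.get_state();print(round(s['t'],1),s['qpos'][5]-q[5],s['contact_force'].round(1),s['wrist_torque'].round(2))
E
```

```text
t 58.8 tcp [565.1 -16.1  58.5] open 0.398 F [ 0.  -1.1  0.2] T [0.01 0.01 0.03]
False
grip t 63.1 tcp [601.  -84.1  43.7] open 0.15 F [-0.7 -0.7  5.1] T [-0.04  0.22  0.06]
63.6 0.39763167394625243 [0.2 2.  1.4] [ 0.24  0.03 -0.07]
64.0 0.7966414150234634 [1.1 3.2 1.1] [ 0.61 -0.34  0.01]
64.4 1.096379648035151 [2.  4.7 1. ] [ 1.13 -0.92 -0.35]
64.7 1.2974557375578617 [ 3.3  4.8 -1.3] [ 1.3  -1.21 -0.4 ]
65.0 1.416358578511973 [ 2.9  6.8 -1.1] [ 0.9  -1.2   0.37]
65.2 1.495122683017532 [ 2.1  5.7 -0.8] [ 1.12 -1.26  0.47]
65.5 1.5325726364391996 [ 3.2  5.3 -1.3] [ 0.85 -1.24  1.71]
```

Torque rises at the stop: the clamp is at its tight end. Release and check.

```bash
python3 - <<'E'
from h import *
bot.grip(0.5);s=st();q=s['tcp_pos'];bot.movel([q[0],q[1],190])
bot.move_ptp([560,10,330],[np.pi,0,np.pi]);st()
c=cam('wrist');np.savez('w10.npz',*c);im=imaging.capture('wrist');cv2.imwrite('pics/w10.png',im)
cv2.imwrite('pics/w10a.png',cv2.resize(im[60:300,170:480],None,fx=2.5,fy=2.5,interpolation=cv2.INTER_CUBIC))
im=imaging.capture('scene');cv2.imwrite('pics/s10.png',cv2.resize(im[150:350,200:420],None,fx=3,fy=3))
E
```

```text
t 65.9 tcp [600.5 -84.7  43.5] open 0.497 F [-0.4  0.5  0.9] T [ 0.03 -0.01  0.06]
 t 68.3 tcp [559.8   9.9 329.2] open 0.5 F [0.1 0.4 0.4] T [-0.03  0.    0.03]
```

View pics/w10a.png

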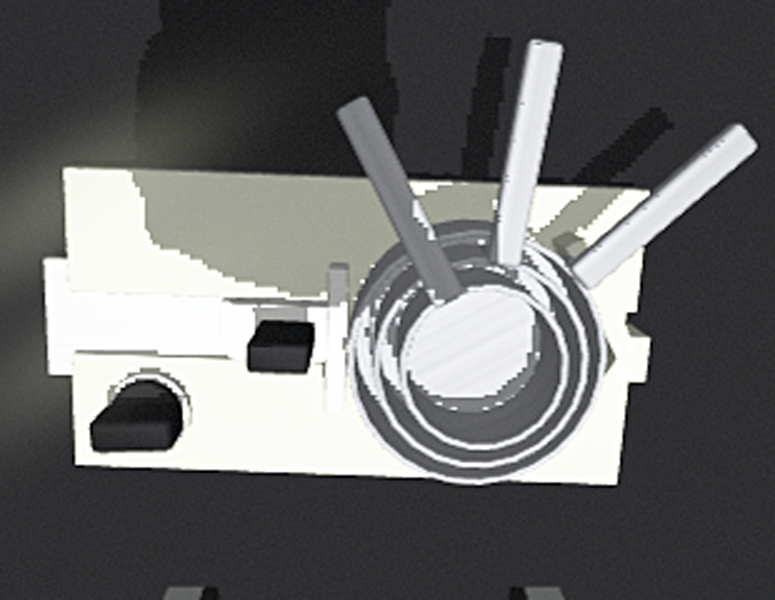

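View pics/s10.png

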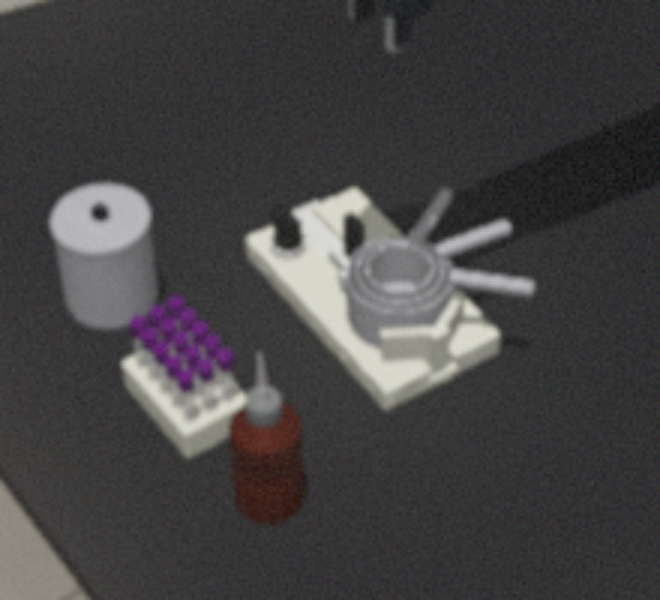

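```bash
python3 - <<'E'
from h import *
c=np.load('w10.npz');c=[c[k] for k in c.files]
f=lambda p:np.array([p])/2.5+[170,60]
dish(c,[(350,350),(604,350),(475,484),(470,222)],(585,285),(745,140),[170,60],2.5,26)
dish(c,[(370,350),(588,350),(478,468)],(508,265),(544,50),[170,60],2.5,31)
dish(c,[(398,365),(567,365),(480,448),(485,287)],(445,300),(354,108),[170,60],2.5,36)
P=[wc(ray(c,f(p),51)[0]).round(1) for p in [(348,268),(343,410)]];print('jaw face',P)
print('deck +y edge',[wc(ray(c,f(p),26)[0]).round(1) for p in [(648,190),(617,485),(65,168),(78,463)]])
b=[ray(c,f(p),72)[0] for p in [(92,420),(180,400),(175,450),(92,450)]];print(b)
print([wc(x) for x in ([568,54],)])
E
```

```text
centre [566.5  53. ] D 99.6 res 1.3 in [537.5  90.7] end [486.7 143.9] ang bar 2.333 ang c-e 2.292 reach 121.0
centre [567.8  53.3] D 82.9 res 0.0 in [529.6  61.6] end [457.4  70.9] ang bar 3.013 ang c-e 2.983 reach 111.9
centre [568.9  54.2] D 62.3 res 0.5 in [541.4  38.8] end [476.2   6.5] ang bar -2.682 ang c-e -2.667 reach 104.2
jaw face [array([-30.6, -25. ]), array([ 28.4, -25. ])]
deck +y edge [array([-64.8,  98.6]), array([65. , 99.8]), array([ -64.1, -144.1]), array([  64.2, -143.6])]
[array([593.53564992, -98.49972481]), array([585.35064692, -63.00990301]), array([606.03373292, -66.06667078]), array([606.01676487, -99.43189702])]
[array([-0.56811517, 26.69863751])]
```

```bash
python3 - <<'E'
from h import *
bot.sign_off();st()
E
```

```text
the job is handed in; nothing more can be done
the job is handed in; nothing more can be done
```

The job is handed in after about 68 s of robot time, well under the 208 s limit; the sign-off gives no verdict. Three dishes were present: pan_100, pan_82 and pan_64. pan_46 was nowhere in the top, scene or wrist pictures.

I slackened the clamp and drew the jaw back. I then nested the dishes in order of size, each coming down on the next one's floor at the expected height. Finally I pushed the jaw up until it met about 20 N of resistance, and turned the knob to its tight end stop, where the torque rose.

My last pictures showed:
- **Handles:** the three ends are all on the carrier's front side and about 67 mm or more apart.
- **Position in the V:** pan_100's centre is at carrier y of about 26 mm. Home is 27.3 mm and the limit is 23.3 mm.
- **Jaw:** its face is about 51 mm from pan_100's centre, where 50 mm is contact and 54 mm the limit.
- **Bystanders:** the bottle and canister look untouched in the last scene picture, and the robot was clear of everything.

**What disagreed:** the first push moved the jaw about 3.6 mm less than I had predicted. A second, harder push moved it only about 1 mm more, so I took the dish as seated. The roughly 1 mm left between pan_100 and home is within the camera calibration's 2 mm. I saw no dish knocked aside during the run.

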